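# Pump the bench clamp onto the jar and hold it

### The job

One of the two bench clamps has an amber jar standing in it, the other a flat tin: pump the trigger of the clamp with the jar, stroke by stroke, until its pad has pushed the jar against the V stop, then keep squeezing gently until the sprung pad is about half way in. Finish while holding the trigger there - do not let go, as the jar must stay gripped for its lid to be opened - and never push the pad all the way in or the glass will be crushed. Move the jaw only by its trigger, and leave the tin's clamp and the things round about as they are.

Things in the scene. Friction and masses are not known exactly. Their poses are not given: they have to be found in the camera images.
- jar: the work: amber glass jar with black screw lid, round, 68 mm across, 78 mm tall, 0.17 kg; origin at the centre of its underside; it stands loose on the base plate of one of the two clamps, 5 to 15 mm short of that clamp's V stop
- tin: flat round light-grey tin, 68 mm across, 36 mm tall; origin at the centre of its underside; it stands on the other clamp's base plate and is not to be clamped
- clamp_a: bench bar clamp a (two alike, screwed down): steel base plate 320 x 90 x 8 mm. Origin on the table on its long middle line, 155 mm from its rear end; +x = the way the jaw moves forward, to a wooden V stop at the +x end; z up. Grey housing: x -108 to -18 mm, y +-24 mm, top z 63 mm. In rows along x: V stop, jar, pad, jaw, housing with fixed handle, trigger behind the handle
- trigger_a (a joint): angle of trigger a, rad: 0 = let go (a spring returns it), 0.34 = fully squeezed. Upright black lever turning about the clamp's y; pivot at (-75, 0, 20) mm in the clamp's frame; leans back (top to -x) 0.20 rad at 0 and forward 0.14 rad at 0.34. Its pawl pushes the toothed bar forward (4 mm teeth), jaw 36 mm per rad; a full stroke gains about 8 mm; going back it clicks over the teeth, the jaw stays
- trigger_a_grip (a point): grip point in trigger a, 112 mm up the lever from its pivot, 20 mm below its top. Lever 12 mm thick (x), 20 mm wide (y). Squeezing moves this point about 38 mm forward (+x) towards the handle; it takes 3 to 5 N plus a third of the pad's force. Can be pinched across its 20 mm width, pushed from behind or squeezed against the handle
- handle_a (a point): centre of the top of the fixed upright black handle of clamp a, on the housing ahead of the trigger: (-33, 0, 148) mm in the clamp's frame, 14 mm thick (x), 24 mm wide (y)
- jaw_a (a joint): travel of jaw a, m, grows forward (0 to 0.062); the jaw sits on a toothed steel bar (y = 0, top z 51 mm, rear end at x = -145 mm plus travel) that runs through the housing. Move it by the trigger only. A friction of 4 N holds it when the trigger is let go, no more: to keep pressing harder, the trigger must be kept squeezed
- pad_a (a joint): how far the sprung pad a is pushed in towards the jaw, m: 0 = free, 0.014 = fully in (crushing); it presses with 1 N per mm. Round black rubber pad 34 mm across, 10 mm thick, axis 45 mm above the table, on a stem 16 mm long when free, 2 mm when fully in. Its face, when free, is at x = 23 mm plus jaw travel in the clamp frame; a seated jar begins at x = 67 mm
- seat_a (a point): point on the base plate of clamp a (101 mm ahead of its origin, 8 mm up) where the axis of a jar lies that rests against both faces of the V stop
- clamp_b: bench bar clamp b (two alike, screwed down): steel base plate 320 x 90 x 8 mm. Origin on the table on its long middle line, 155 mm from its rear end; +x = the way the jaw moves forward, to a wooden V stop at the +x end; z up. Grey housing: x -108 to -18 mm, y +-24 mm, top z 63 mm. In rows along x: V stop, jar, pad, jaw, housing with fixed handle, trigger behind the handle
- trigger_b (a joint): angle of trigger b, rad: 0 = let go (a spring returns it), 0.34 = fully squeezed. Upright black lever turning about the clamp's y; pivot at (-75, 0, 20) mm in the clamp's frame; leans back (top to -x) 0.20 rad at 0 and forward 0.14 rad at 0.34. Its pawl pushes the toothed bar forward (4 mm teeth), jaw 36 mm per rad; a full stroke gains about 8 mm; going back it clicks over the teeth, the jaw stays
- trigger_b_grip (a point): grip point in trigger b, 112 mm up the lever from its pivot, 20 mm below its top. Lever 12 mm thick (x), 20 mm wide (y). Squeezing moves this point about 38 mm forward (+x) towards the handle; it takes 3 to 5 N plus a third of the pad's force. Can be pinched across its 20 mm width, pushed from behind or squeezed against the handle
- handle_b (a point): centre of the top of the fixed upright black handle of clamp b, on the housing ahead of the trigger: (-33, 0, 148) mm in the clamp's frame, 14 mm thick (x), 24 mm wide (y)
- jaw_b (a joint): travel of jaw b, m, grows forward (0 to 0.062); the jaw sits on a toothed steel bar (y = 0, top z 51 mm, rear end at x = -145 mm plus travel) that runs through the housing. Move it by the trigger only. A friction of 4 N holds it when the trigger is let go, no more: to keep pressing harder, the trigger must be kept squeezed
- pad_b (a joint): how far the sprung pad b is pushed in towards the jaw, m: 0 = free, 0.014 = fully in (crushing); it presses with 1 N per mm. Round black rubber pad 34 mm across, 10 mm thick, axis 45 mm above the table, on a stem 16 mm long when free, 2 mm when fully in. Its face, when free, is at x = 23 mm plus jaw travel in the clamp frame; a seated jar begins at x = 67 mm
- seat_b (a point): point on the base plate of clamp b (101 mm ahead of its origin, 8 mm up) where the axis of a jar lies that rests against both faces of the V stop
- jar_near: bystander, leave it: another amber jar like the first, 68 x 78 mm, on the table between the clamps, near the robot; origin at the centre of its underside
- jar_back: bystander, leave it: another such amber jar on the table further back; origin at the centre of its underside
- cap: bystander, leave it: pink screw cap, 48 mm across, 24 mm tall, lying between the clamps; origin at the centre of its underside
- spatula: bystander, leave it: small spatula 251 mm long lying near the table's front edge, left; origin at the centre of its underside
- marker: bystander, leave it: marker pen 134 mm long lying near the front edge, right; origin at the centre of its underside
- jaw_a_front (a point): middle of the front face of the jaw of clamp a, where the pad's stem enters
- jaw_b_front (a point): middle of the front face of the jaw of clamp b, where the pad's stem enters
There are look-alikes about, which are no part of the job. What is shaped like the jar but turquoise or yellow is not meant.

How it is judged:
By the outcome, as a careful person would: the job done as asked, in the order asked, and still so for the second after the job is handed in, while the arm keeps its last pose, push and grip.
It also fails if it takes over 72 s, if anything falls off the work surface, if the arm or the gripper's body presses on something with over 40 N, if the wrist force passes 120 N, or if a joint passes its speed limit or range.

### The arm

A 6-joint arm with a two-finger parallel gripper is mounted at the origin on a cart in front of the work surface, level with it; the furniture and walls round the work are solid. World frame = base frame: x ahead of the robot, y to its left, z up, the work surface at z = 0. Lengths are in m, angles in degrees, forces in N, time in s.
With the tool pointing down it reaches from about 0.35 to 0.875 m from the base axis. Payload 4.2 kg.
Tool frame: the origin (TCP) lies on the front face of the gripper's body, between the roots of the fingers; the fingertips stand 70 mm ahead of it and the grasp point (between the pads) lies 51 mm ahead of it; z points along the fingers, y is the line along which they close (so a half turn about z gives the same grasp; the last joint's range is limited). The gripper opens to 87 mm and grips with 3 to 60 N. Pads are 19 mm wide; open, the fingers measure 117 mm over their backs; the gripper's body (75 mm by 190 mm) begins 51 mm behind the grasp point.
Start: joints at [-54.167, 22.042, 0.453, 0, -68.411, -14.817], TCP at [0.224, -0.583, 0.292] pointing down, gripper open.
Joint ranges: [-179.83, 179.83], [-69.29, 118.12], [-61.27, 80.66], [-181.25, 117.63], [-171.15, -9.14], [-177.46, 177.46]. Speed limits (degrees/s): [159.86, 159.86, 180, 180, 180, 180].

### API

Orientations are given as a 3x3 rotation matrix whose columns are the frame's x, y, z axes.
In Python, from station import r gives the robot as it stands.
- The arm moves only by the shell command python3 -m pendant 'ROWS' [OPENING]. ROWS is JSON, a list of rows, each a list of 2 entries, a list of its own where there are three numbers: the shift along the tool's x, y, z in mm, then the turn, a rotation vector about the tool's x, y, z in rad. A call has 1 to 10 rows; each row is the pose to reach, as a shift and turn from the pose commanded when the call began, along the tool's axes at that moment; what a row does not reach only later rows make up. A row lasts 1/10 s, in which the tool goes at most 50 mm and 8.59 degrees, less where a joint would pass 70% of its speed; a pose out of reach is approached as far as the arm can. A call with a gripper value outside its range is refused whole. OPENING is the opening, from 0 (shut) to 1 (fully open), set as the call begins (- or left out, the last holds). The fingers move at their own pace and stop on an object; the grip force is fixed at half the most. Time passes only in rows, so rows that repeat a pose let the fingers close. It gives the time, the measured TCP pose, the force, the opening and the grip force at its end, in the units of the state.
- r.sense(): the state, without advancing time (a new reading comes with each control period).
- r.capture(name): name is "scene" or "top" or "wrist"; returns a dict with "frame" (384x512x3 uint8, red, green, blue), "vertical_fov" (degrees; the focal length in pixels is half the picture's height over the tangent of half this angle, whatever the lens; pixels are square), "cx", "cy" (the principal point, pixels), "distortion" ([k1, k2, p1, p2, k3] as OpenCV has them; the pictures are not rectified), "rvec" (rotation vector, rad) and "tvec" (3), from world to camera coordinates, as OpenCV has them. Camera axes: x right, y down, z forward; pixel columns grow to the right and rows downward; lengths in m; the calibration is good to about 2 mm. A picture is of the moment at which its call begins. There is no depth.
- r.finish_job(): hands the job in; it is judged then, once.
The state is a dict: "time_s": time; "joints": joint angles; "joint_velocities": joint speeds; "effort": joint torques, N m; "tcp_pos": TCP position; "ee_rot": TCP orientation; "wrist_force": force on the tool from outside, world axes, zero at the start; "moment": the same for the moment, N m; "gripper_width": opening from 0.0 (shut) to 1.0 (fully open); "gripper_force": force on a finger pad.
Only numpy, scipy, OpenCV 4.12 (cv2) and the standard library are available. Lean on these libraries where they do the work, as an engineer would, in place of code of your own. Each camera call takes 0.05 s, during which the arm holds its last target. There are 200 camera calls.

## Working session

There is one attempt and no reset: what is moved stays moved. The work goes in short steps, Python scripts to look and compute and a shell command to move; the robot and the scene stay as the last step left them, time stands still between calls to the robot, and variables do not carry over. Pictures are saved under pics/ and viewed, at most 10 in all, crops included, and the job is handed in when it is done.

```bash
mkdir -p pics
cat > h.py <<'E'
import numpy as np, cv2
from station import r
def cap(n,f):
    c=r.capture(n); cv2.imwrite(f'pics/{f}.png',c['frame'][:,:,::-1]); 
    import pickle; pickle.dump(c,open(f'pics/{f}.pkl','wb')); return c
def K(c):
    f=192/np.tan(np.radians(c['vertical_fov']/2)); return np.array([[f,0,c['cx']],[0,f,c['cy']],[0,0,1.]])
def ray(c,p):
    u=cv2.undistortPoints(np.array([[p]],float),K(c),np.array(c['distortion'],float))[0,0]
    R=cv2.Rodrigues(np.array(c['rvec'],float))[0]; t=np.array(c['tvec'],float).ravel()
    return -R.T@t, R.T@np.array([u[0],u[1],1])
def at(c,p,z):
    o,d=ray(c,p); return o+d*(z-o[2])/d[2]
def proj(c,P):
    return cv2.projectPoints(np.array(P,float).reshape(-1,3),np.array(c['rvec'],float),np.array(c['tvec'],float),K(c),np.array(c['distortion'],float))[0][:,0]
def load(f):
    import pickle; return pickle.load(open(f'pics/{f}.pkl','rb'))
E
python3 - <<'E'
from h import *
a=cap('scene','s0');b=cap('top','t0')
for f in('s0','t0'):
    i=cv2.imread(f'pics/{f}.png'); cv2.imwrite(f'pics/{f}x.png',cv2.resize(i,(800,600),interpolation=cv2.INTER_CUBIC))
s=r.sense();print(s['time_s'],s['tcp_pos'],s['ee_rot'],s['wrist_force'])
E
```

```text
0.1 [ 0.22403483 -0.58304193  0.29126891] [[-9.33533522e-01 -3.58489293e-01 -7.67680542e-04]
 [-3.58490107e-01  9.33531814e-01  1.78740766e-03]
 [ 7.58877026e-05  1.94381084e-03 -9.99998108e-01]] [-1.03454693 -0.09630219 -0.32034407]
```

View pics/s0x.png

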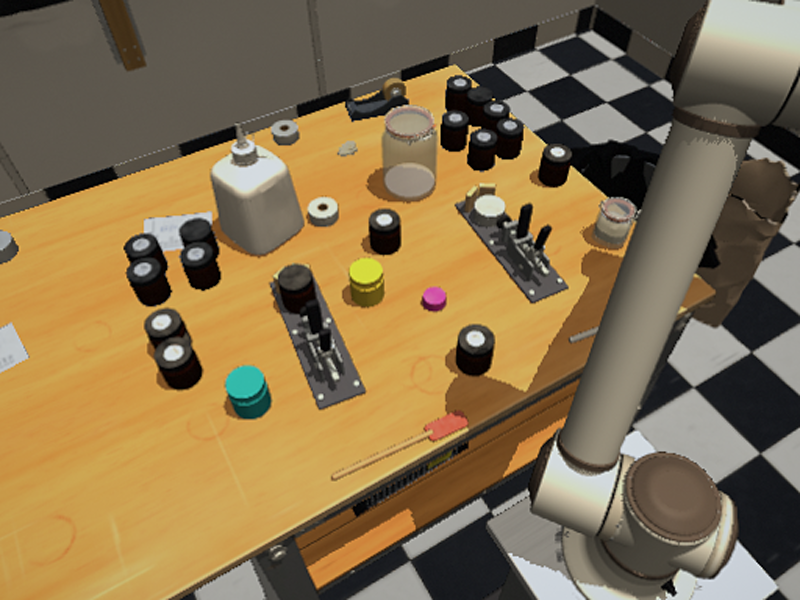

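View pics/t0x.png

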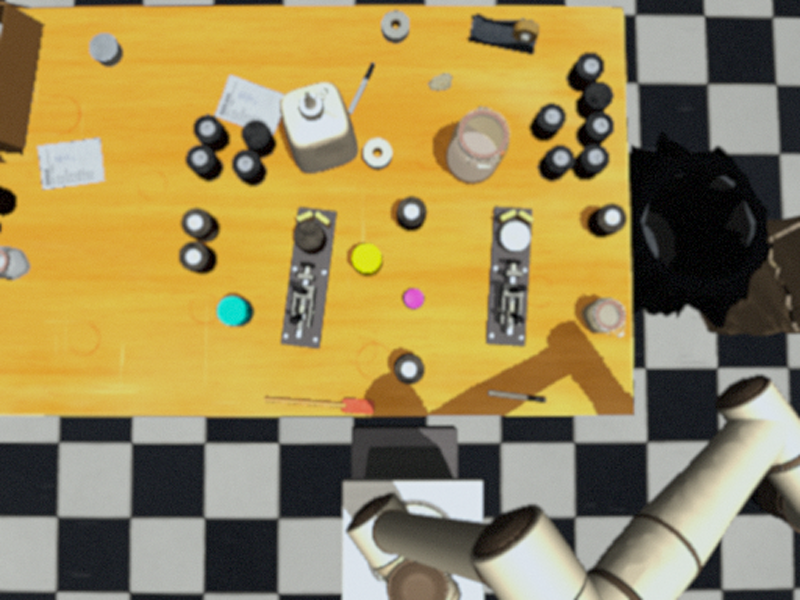

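The scene shows two clamps. The left one (scene 315,340; top 309,278) holds an amber jar with a black lid. The right one (scene 510,250; top 511,276) holds the light-grey tin. The left one fits the description; turquoise (233,310) and yellow (367,258) are decoys, and the other amber jars stand on the table. I'll confirm with an enlarged crop.

Run:
```python
import cv2,numpy as np
a=cv2.imread('pics/t0.png')[128:228,172:222];b=cv2.imread('pics/s0.png')[160:265,165:240]
a=cv2.resize(a,(300,600),interpolation=cv2.INTER_CUBIC);b=cv2.resize(b,(428,600),interpolation=cv2.INTER_CUBIC)
cv2.imwrite('pics/c1.png',np.hstack([a,b]))
```

```text
(no output)
```

View pics/c1.png

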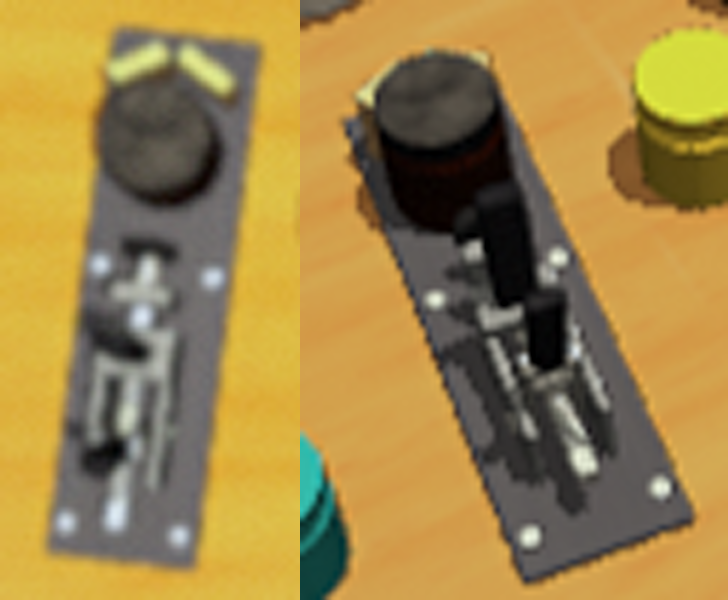

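```bash
cat > clamp.py <<'E'
from h import *
def frame():
    c=load('t0'); q=[(115,27),(260,45),(195,567),(50,550)]
    P=np.array([at(c,(172+(u+.5)/6-.5,128+(v+.5)/6-.5),.008) for u,v in q])
    return P
E
python3 - <<'E'
from clamp import *
P=frame();print(P.round(4));d=lambda i,j:np.linalg.norm(P[i]-P[j]);print(d(0,1),d(1,2),d(2,3),d(3,0))
rear=(P[2]+P[3])/2;fr=(P[0]+P[1])/2;x=(fr-rear);x/=np.linalg.norm(x);m=(rear+fr)/2;o=m-x*.005;o[2]=0
y=np.array([-x[1],x[0],0]);T=np.eye(4);T[:3,:3]=np.c_[x,y,[0,0,1]];T[:3,3]=o;np.save('T.npy',T)
print('o',o,'yaw',np.degrees(np.arctan2(x[1],x[0])))
g=lambda v:o+T[:3,:3]@v
L=lambda a,h=.112:np.array([-.075-h*np.sin(.2-a),0,.02+h*np.cos(.2-a)])
pts={'grip0':L(0),'top0':L(0,.132),'gripend':L(.34),'handle':np.array([-.033,0,.148]),'seat':np.array([.101,0,.008])}
for f,x0,y0,k in(('t0',172,128,6),('s0',165,160,5.71)):
    c=load(f)
    for n,v in pts.items(): p=proj(c,g(v))[0];print(f,n,g(v).round(4),((p-[x0,y0])*k).round())
s=load('s0')
for q in((225,582),(392,520)): print(at(s,(165+q[0]/5.71,160+q[1]/5.71),.008).round(4))
E
```

```text
[[0.7764 0.2615 0.008 ]
 [0.7655 0.174  0.008 ]
 [0.452  0.2108 0.008 ]
 [0.462  0.2972 0.008 ]]
0.08813996372408692 0.31562587832491107 0.08692348494256502 0.3164073839048594
o [0.60902821 0.23646497 0.        ] yaw -6.587330909783656
t0 grip0 [0.5124 0.2476 0.1298] [101. 458.]
t0 top0 [0.5085 0.2481 0.1494] [ 95. 465.]
t0 gripend [0.55   0.2433 0.1309] [110. 389.]
t0 handle [0.5762 0.2403 0.148 ] [111. 339.]
t0 seat [0.7094 0.2249 0.008 ] [172. 135.]
s0 grip0 [0.5124 0.2476 0.1298] [251. 313.]
s0 top0 [0.5085 0.2481 0.1494] [249. 295.]
s0 gripend [0.55   0.2433 0.1309] [224. 252.]
s0 handle [0.5762 0.2403 0.148 ] [201. 190.]
s0 seat [0.7094 0.2249 0.008 ] [154. 173.]
[0.4598 0.3008 0.008 ]
[0.4489 0.2153 0.008 ]
```

The crop confirms it: the amber jar with black lid stands in the left clamp. The plate measures 316 x 88 mm (true 320 x 90), and the predicted trigger top agrees with both views. Next I'll work out the standoff pose.

```bash
cat > plan.py <<'E'
from clamp import *
from scipy.spatial.transform import Rotation as Ro
T=np.load('T.npy')
def pose(a,back=0.,dx=0,dy=0):
    t=.2-a; z=np.array([np.sin(t),0,-np.cos(t)]); y=np.array([0,1.,0]); x=np.cross(y,z)
    g=np.array([-.075,0,.02])-z*.112
    p=g-z*(.051+back)+np.array([dx,dy,0])
    return T[:3,:3]@p+T[:3,3], T[:3,:3]@np.c_[x,y,z]
def delta(p,R):
    s=r.sense(); R0=np.array(s['ee_rot']); 
    return (R0.T@(p-np.array(s['tcp_pos']))*1000).round(1), Ro.from_matrix(R0.T@R).as_rotvec().round(4)
E
python3 -c "
from plan import *
print(pose(0,.1)); print(delta(*pose(0,.1)))"
```

```text
(array([0.48261826, 0.25106278, 0.27775751]), array([[-0.97359633,  0.1147175 ,  0.19735775],
       [ 0.11243078,  0.99339816, -0.02279085],
       [-0.19866933,  0.        , -0.98006658]]))
(array([-540.4,  685.9,   14.8]), array([ 0.05  , -0.1967,  0.4798]))
```

```bash
python3 -m pendant '[[[-20,25,0],[0,0,0.03]],[[-50,63,0],[0,0,0.08]],[[-79,100,0],[0,0,0.14]],[[-108,137,0],[0,0,0.2]],[[-137,174,0],[0,0,0.26]],[[-166,211,0],[0,0,0.32]],[[-195,248,0],[0,0,0.38]],[[-224,285,0],[0,0,0.43]],[[-253,322,0],[0,0,0.48]],[[-282,359,0],[0,0,0.48]]]' 1; python3 -c "
from plan import *
print(delta(*pose(0,.1)))"
```

```text
time_s: 1.1
tcp_pos: [0.3585, -0.1453, 0.2923]
ee_rot: [[-0.993, 0.114, 0.0], [0.114, 0.993, 0.0], [-0.0, 0.0, -1.0]]
wrist_force: [1.2, -0.5, 0.3]
gripper_width: 1.003
gripper_force: 0.0
(array([-78.1, 408. ,  14.6]), array([ 0.0003, -0.1996,  0.0007]))
```

```bash
python3 -m pendant '[[[-9,45,0],[0,-0.02,0]],[[-18,90,3],[0,-0.05,0]],[[-27,135,5],[0,-0.09,0]],[[-36,180,7],[0,-0.13,0]],[[-45,225,9],[0,-0.17,0]],[[-54,270,11],[0,-0.2,0]],[[-63,315,13],[0,-0.2,0]],[[-70,360,14.6],[0,-0.2,0]],[[-75,390,14.6],[0,-0.2,0]],[[-78,408,14.6],[0,-0.2,0]]]'; python3 -m pendant '[[[0,0,0],[0,0,0]],[[0,0,0],[0,0,0]],[[0,0,0],[0,0,0]]]'
python3 - <<'E'
from plan import *
print(delta(*pose(0,.1)))
c=cap('wrist','w1')
i=cv2.imread('pics/w1.png'); cv2.imwrite('pics/w1x.png',cv2.resize(i,(800,600),interpolation=cv2.INTER_CUBIC))
g=lambda *v:T[:3,:3]@np.array(v)+T[:3,3]
L=lambda a,h=.112:(-.075-h*np.sin(.2-a),0,.02+h*np.cos(.2-a))
for n,v in dict(top=L(0,.132),handle=(-.033,0,.148),barrear=(-.145,0,.051),pad=(.023,0,.045),seatL=(.101,0,.086)).items(): print(n,(proj(c,g(*v))[0]*1.5625).round())
E
```

```text
time_s: 2.1
tcp_pos: [0.4825, 0.2516, 0.2769]
ee_rot: [[-0.974, 0.111, 0.197], [0.109, 0.994, -0.023], [-0.198, -0.001, -0.98]]
wrist_force: [-0.5, 0.0, 0.6]
gripper_width: 0.999
gripper_force: 0.0
time_s: 2.4
tcp_pos: [0.4818, 0.2481, 0.2776]
ee_rot: [[-0.974, 0.114, 0.197], [0.112, 0.993, -0.023], [-0.198, -0.0, -0.98]]
wrist_force: [-0.0, 0.1, -0.3]
gripper_width: 1.0
gripper_force: 0.0
(array([-0.5,  3.1, -0.1]), array([-0.0003, -0.0006,  0.0006]))
top [407. 321.]
handle [406. 413.]
barrear [406. 197.]
pad [405. 380.]
seatL [405. 477.]
```

View pics/w1x.png

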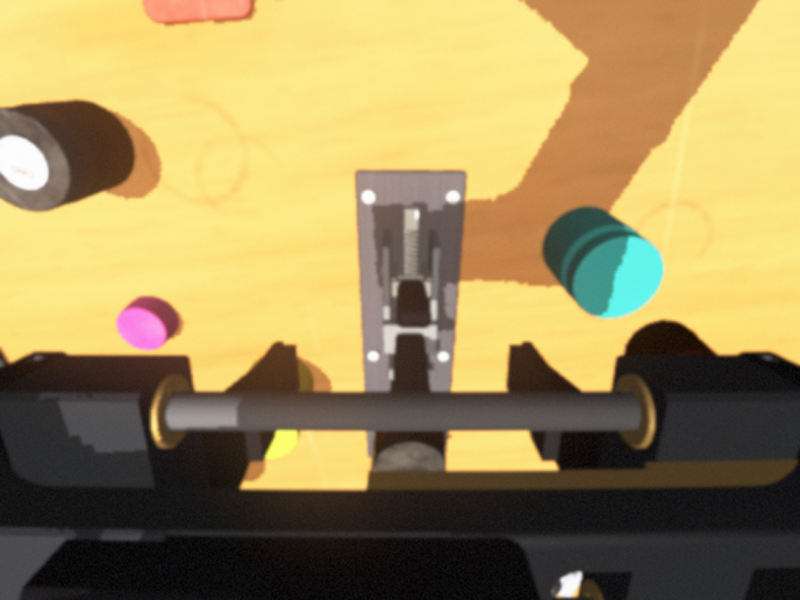

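The wrist view shows the trigger top at about (412,285–320), the bar's rear end at about (412,209) and the plate's rear corners at (357,171) and (467,171). The clamp sits about 5 px further right than modelled, so I'll refine the frame and read the jaw travel.

Run:
```python
from plan import *
c=load('w1'); inv=np.linalg.inv(T)
f=lambda u,v,z:((inv@np.r_[at(c,((u+.5)/1.5625-.5,(v+.5)/1.5625-.5),z),1])[:3]*1000).round(1)
print('corners',f(357,171,.008),f(467,171,.008),'front edges',f(366,390,.008),f(452,390,.008))
print('screws',f(368,197,.008),f(453,197,.008),f(373,356,.008),f(443,356,.008))
print('bar',f(412,209,.051)); print('levertop front edge?',f(412,318,.149))
i=cv2.imread('pics/w1.png')[120:230,215:310]; cv2.imwrite('pics/c2.png',cv2.resize(i,(518,600),interpolation=cv2.INTER_CUBIC))
```

```text
corners [-155.   -38.6    8. ] [-155.1   48.3    8. ] front edges [ 64.7 -40.1   8. ] [64.6 48.3  8. ]
screws [-134.3  -30.7    8. ] [-134.4   38.3    8. ] [ 22.2 -31.5   8. ] [22.1 37.1  8. ]
bar [-136.5    4.2   51. ]
levertop front edge? [-102.8    2.7  149. ]
```

View pics/c2.png

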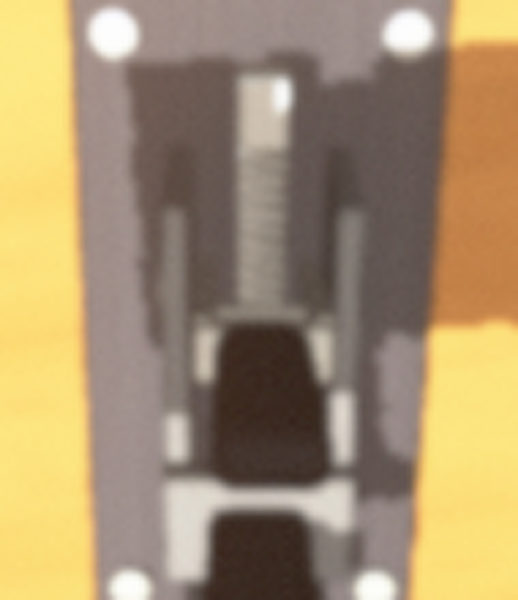

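The enlarged crop shows the bar end at crop (265,75), which gives x about -136 mm, so the travel is about 9 mm; I need about 51. The lever is centred at +3.5 mm in y. I'll correct the frame and descend.

```bash
python3 -c "
from plan import *
T[:3,3]+=T[:3,1]*.0037; np.save('T.npy',T)
print(delta(*pose(0,0)))"
```

```text
(array([ -0.4,   6.7, 100.1]), array([ 0.    , -0.0002,  0.0004]))
```

```bash
python3 -m pendant '[[[0,2,10],[0,0,0]],[[0,4,30],[0,0,0]],[[0,6,50],[0,0,0]],[[0,6.7,65],[0,0,0]],[[0,6.7,80],[0,0,0]],[[0,6.7,90],[0,0,0]],[[0,6.7,97],[0,0,0]],[[0,6.7,100],[0,0,0]],[[0,6.7,100],[0,0,0]],[[0,6.7,100],[0,0,0]]]' 0.5;  python3 - <<'E'
from plan import *
print(delta(*pose(0,0)))
c=cap('wrist','w2')
i=cv2.imread('pics/w2.png'); cv2.imwrite('pics/w2x.png',cv2.resize(i,(800,600),interpolation=cv2.INTER_CUBIC))
E
```

```text
time_s: 3.45
tcp_pos: [0.503, 0.254, 0.1802]
ee_rot: [[-0.974, 0.113, 0.198], [0.111, 0.994, -0.022], [-0.199, 0.001, -0.98]]
wrist_force: [-0.1, -0.2, -0.4]
gripper_width: 0.498
gripper_force: 0.0
(array([ 0.1, -1.6,  0.5]), array([0.0012, 0.0008, 0.0017]))
```

View pics/w2x.png

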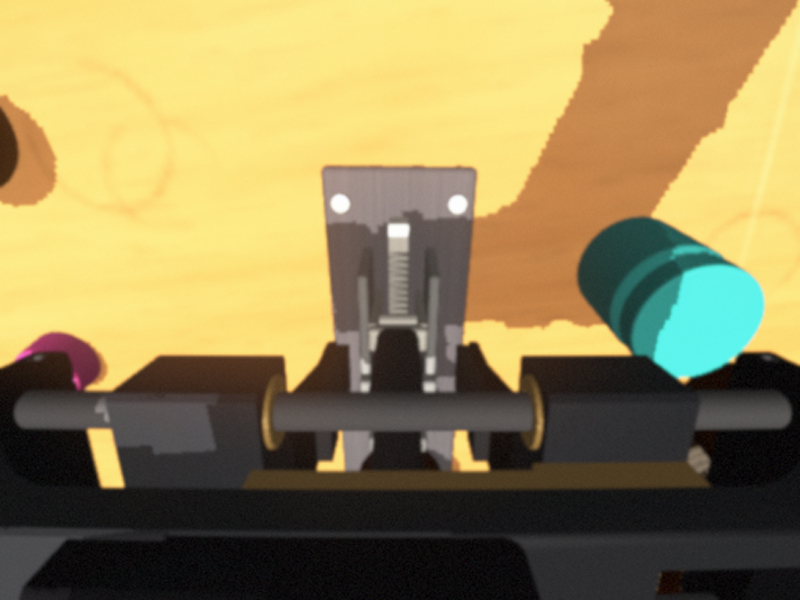

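The trigger (397,360) lies between the fingers (335–468, middle about 401), so it needs about -1.4 mm in y. I'll shift and close.

```bash
python3 -m pendant '[[[0,-1.4,0],[0,0,0]],[[0,-1.4,0],[0,0,0]],[[0,-1.4,0],[0,0,0]],[[0,-1.4,0],[0,0,0]],[[0,-1.4,0],[0,0,0]],[[0,-1.4,0],[0,0,0]]]' 0;  python3 - <<'E'
from plan import *
s=r.sense();print(s['gripper_width']*87,s['wrist_force'],s['moment'],delta(*pose(0,0)))
# arc rows for a from 0 to .34 in tool frame at a=0
p0,R0=pose(0)
for a in np.arange(0.02,.35,.04).tolist()+[.33]:
    p,R=pose(a);print(round(a,3),(R0.T@(p-p0)*1000).round(1),Ro.from_matrix(R0.T@R).as_rotvec().round(3))
E
```

```text
time_s: 4.1
tcp_pos: [0.5025, 0.252, 0.1798]
ee_rot: [[-0.974, 0.113, 0.197], [0.111, 0.994, -0.023], [-0.198, -0.001, -0.98]]
wrist_force: [-0.4, -2.4, 1.9]
gripper_width: 0.23
gripper_force: 30.0
20.03686502257229 [-0.42551685 -2.39127303  1.88025829] [-0.82185324  0.27301203 -0.15259585] (array([-0.2,  0.5,  0.1]), array([-0.0007, -0.0002,  0.0015]))
0.02 [-3.3  0.   0. ] [-0.    0.02 -0.  ]
0.06 [-9.8  0.   0.3] [-0.    0.06 -0.  ]
0.1 [-16.3   0.    0.8] [-0.   0.1 -0. ]
0.14 [-22.7  -0.    1.6] [-0.    0.14 -0.  ]
0.18 [-29.2  -0.    2.6] [-0.    0.18 -0.  ]
0.22 [-35.6   0.    3.9] [-0.    0.22 -0.  ]
0.26 [-41.9   0.    5.5] [-0.    0.26 -0.  ]
0.3 [-48.2  -0.    7.3] [-0.   0.3  0. ]
0.34 [-54.4   0.    9.3] [-0.    0.34 -0.  ]
0.33 [-52.8   0.    8.8] [-0.    0.33 -0.  ]
```

The gripper holds the lever at 20 mm width, as expected. First stroke.

```bash
python3 -m pendant '[[[-3.3,0,0],[0,0.02,0]],[[-9.8,0,0.3],[0,0.06,0]],[[-16.3,0,0.8],[0,0.1,0]],[[-22.7,0,1.6],[0,0.14,0]],[[-29.2,0,2.6],[0,0.18,0]],[[-35.6,0,3.9],[0,0.22,0]],[[-41.9,0,5.5],[0,0.26,0]],[[-48.2,0,7.3],[0,0.3,0]],[[-51.3,0,8.3],[0,0.32,0]],[[-51.3,0,8.3],[0,0.32,0]]]'
python3 - <<'E'
from plan import *
s=r.sense();print(s['wrist_force'],s['moment'],delta(*pose(.32)))
p1,R1=pose(.32)
for a in [.28,.24,.2,.16,.12,.08,.04,0]:
    p,R=pose(a);print(round(a,3),(R1.T@(p-p1)*1000).round(1),Ro.from_matrix(R1.T@R).as_rotvec().round(3))
c=cap('wrist','w3')
i=cv2.imread('pics/w3.png'); cv2.imwrite('pics/w3x.png',cv2.resize(i,(800,600),interpolation=cv2.INTER_CUBIC))
E
```

```text
time_s: 5.1
tcp_pos: [0.5542, 0.2459, 0.1821]
ee_rot: [[-0.986, 0.114, -0.121], [0.113, 0.994, 0.012], [0.122, -0.002, -0.993]]
wrist_force: [-4.3, -2.5, 5.8]
gripper_width: 0.225
gripper_force: 30.0
[-4.3451526  -2.45755459  5.76725245] [-0.65055459  0.97310345  0.08250601] (array([-0.1,  0.6,  0.2]), array([-0.0017, -0.0023,  0.0008]))
0.28 [ 6.5 -0.   0.1] [-0.   -0.04 -0.  ]
0.24 [13.  -0.   0.5] [-0.   -0.08  0.  ]
0.2 [19.5  0.   1.2] [-0.   -0.12 -0.  ]
0.16 [26.  -0.   2.1] [-0.   -0.16  0.  ]
0.12 [32.4  0.   3.2] [-0.  -0.2 -0. ]
0.08 [38.7  0.   4.7] [-0.   -0.24  0.  ]
0.04 [45.  -0.   6.3] [ 0.   -0.28  0.  ]
0 [51.3 -0.   8.3] [ 0.   -0.32  0.  ]
```

View pics/w3x.png

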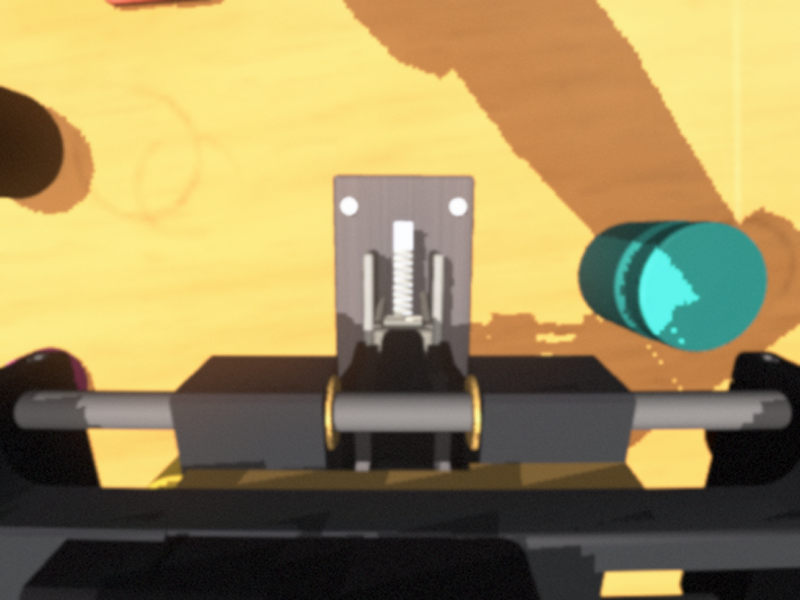

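The wrist view shows the lever squeezed, the bar end at about (403,221) and the plate's rear edge at v about 177. I'll use code to read the bar travel, anchored on the plate edge.

```bash
cat > bar.py <<'E'
from plan import *
def travel(f):
    c=load(f); g=cv2.cvtColor(c['frame'],cv2.COLOR_RGB2GRAY).astype(float); hsv=cv2.cvtColor(c['frame'],cv2.COLOR_RGB2HSV)
    P=lambda x,z,y=0:proj(c,T[:3,:3]@np.array([x,y,z])+T[:3,3])[0]
    # plate rear edge: saturation drop; bar end: brightness rise
    def edge(img,u,v0,v1,sign):
        u=int(round(u)); p=img[v0:v1,u-2:u+3].astype(float).mean(1); d=np.diff(p)*sign
        k=int(d.argmax()); k=min(max(k,1),len(d)-2); a,b,e=d[k-1:k+2]; den=a-2*b+e
        return v0+k+.5+(0.5*(a-e)/den if den else 0), d[k]
    q=P(-.155,.008); ve,s1=edge(hsv[:,:,1],q[0],int(q[1])-12,int(q[1])+12,-1)
    cols=np.arange(int(q[0])-12,int(q[0])+13)
    b=P(-.13,.051); w=g[int(b[1]):int(b[1])+8, int(b[0])-8:int(b[0])+9].mean(0); u=int(b[0])-8+w.argmax()
    vb,s2=edge(g,u,int(ve)+12,int(ve)+95,1)
    inv=np.linalg.inv(T); X=lambda v,z,uu:(inv@np.r_[at(c,(uu,v),z),1])[0]*1000
    return dict(plate=round(X(ve,.008,q[0]),1),bar=round(X(vb,.051,u),1),travel=round(X(vb,.051,u)-X(ve,.008,q[0])-155+145,1),vb=round(vb*1.5625),ve=round(ve*1.5625),u=u,str=(round(s1),round(s2)))
E
python3 -c "
from bar import *
for f in('w1','w2','w3'): print(f,travel(f))"
```

```text
w1 {'plate': np.float64(-154.9), 'bar': np.float64(-136.5), 'travel': np.float64(8.5), 'vb': 209, 've': 171, 'u': np.int64(265), 'str': (47, 43)}
w2 {'plate': np.float64(-155.3), 'bar': np.float64(-136.3), 'travel': np.float64(9.0), 'vb': 223, 've': 167, 'u': np.int64(253), 'str': (45, 61)}
w3 {'plate': np.float64(-153.9), 'bar': np.float64(-125.6), 'travel': np.float64(18.3), 'vb': 220, 've': 176, 'u': np.int64(256), 'str': (45, 44)}
```

```bash
python3 -m pendant '[[[6.5,0,0.1],[0,-0.04,0]],[[13,0,0.5],[0,-0.08,0]],[[19.5,0,1.2],[0,-0.12,0]],[[26,0,2.1],[0,-0.16,0]],[[32.4,0,3.2],[0,-0.2,0]],[[38.7,0,4.7],[0,-0.24,0]],[[45,0,6.3],[0,-0.28,0]],[[51.3,0,8.3],[0,-0.32,0]],[[51.3,0,8.3],[0,-0.32,0]]]'; python3 -c "
from bar import *
cap('wrist','w4');print(travel('w4'))"
```

```text
time_s: 6.05
tcp_pos: [0.5022, 0.252, 0.1797]
ee_rot: [[-0.974, 0.111, 0.199], [0.109, 0.994, -0.023], [-0.2, -0.001, -0.98]]
wrist_force: [2.2, -2.7, 2.3]
gripper_width: 0.228
gripper_force: 30.0
{'plate': np.float64(-155.2), 'bar': np.float64(-126.4), 'travel': np.float64(18.8), 'vb': 243, 've': 168, 'u': np.int64(255), 'str': (47, 35)}
```

Travel went from about 9 to 18.6 mm and held on the return. Stroke 2 and back.

```bash
python3 -m pendant '[[[-3.3,0,0],[0,0.02,0]],[[-9.8,0,0.3],[0,0.06,0]],[[-16.3,0,0.8],[0,0.1,0]],[[-22.7,0,1.6],[0,0.14,0]],[[-29.2,0,2.6],[0,0.18,0]],[[-35.6,0,3.9],[0,0.22,0]],[[-41.9,0,5.5],[0,0.26,0]],[[-48.2,0,7.3],[0,0.3,0]],[[-51.3,0,8.3],[0,0.32,0]],[[-51.3,0,8.3],[0,0.32,0]]]'; python3 -c "
from bar import *
cap('wrist','w5');print(travel('w5'))"; python3 -m pendant '[[[6.5,0,0.1],[0,-0.04,0]],[[13,0,0.5],[0,-0.08,0]],[[19.5,0,1.2],[0,-0.12,0]],[[26,0,2.1],[0,-0.16,0]],[[32.4,0,3.2],[0,-0.2,0]],[[38.7,0,4.7],[0,-0.24,0]],[[45,0,6.3],[0,-0.28,0]],[[51.3,0,8.3],[0,-0.32,0]],[[51.3,0,8.3],[0,-0.32,0]]]'; python3 -c "
from bar import *
print(delta(*pose(0)));cap('wrist','w6');print(travel('w6'))"
```

```text
time_s: 7.1
tcp_pos: [0.5542, 0.2459, 0.1821]
ee_rot: [[-0.986, 0.114, -0.121], [0.113, 0.994, 0.012], [0.122, -0.002, -0.993]]
wrist_force: [-3.2, -4.1, 7.4]
gripper_width: 0.23
gripper_force: 30.0
{'plate': np.float64(-153.9), 'bar': np.float64(-117.4), 'travel': np.float64(26.5), 'vb': 235, 've': 176, 'u': np.int64(262), 'str': (45, 39)}
time_s: 8.05
tcp_pos: [0.5021, 0.252, 0.1797]
ee_rot: [[-0.974, 0.111, 0.199], [0.109, 0.994, -0.023], [-0.2, -0.001, -0.98]]
wrist_force: [1.9, -3.7, 1.8]
gripper_width: 0.223
gripper_force: 30.0
(array([-0.6,  0.6,  0.1]), array([-0.    ,  0.0016,  0.0037]))
{'plate': np.float64(-155.2), 'bar': np.float64(-118.6), 'travel': np.float64(26.6), 'vb': 257, 've': 168, 'u': np.int64(253), 'str': (46, 30)}
```

Gain is 8 mm per stroke, so strokes 3 and 4 should take the jaw to about 34.6 and then 42.6 mm, still short of seating at 44. I'll run stroke 3 and check.

```bash
python3 -m pendant '[[[-3.3,0,0],[0,0.02,0]],[[-9.8,0,0.3],[0,0.06,0]],[[-16.3,0,0.8],[0,0.1,0]],[[-22.7,0,1.6],[0,0.14,0]],[[-29.2,0,2.6],[0,0.18,0]],[[-35.6,0,3.9],[0,0.22,0]],[[-41.9,0,5.5],[0,0.26,0]],[[-48.2,0,7.3],[0,0.3,0]],[[-51.3,0,8.3],[0,0.32,0]],[[-51.3,0,8.3],[0,0.32,0]]]'; python3 -c "
from bar import *
cap('wrist','w7');print(travel('w7'))"; python3 -m pendant '[[[6.5,0,0.1],[0,-0.04,0]],[[13,0,0.5],[0,-0.08,0]],[[19.5,0,1.2],[0,-0.12,0]],[[26,0,2.1],[0,-0.16,0]],[[32.4,0,3.2],[0,-0.2,0]],[[38.7,0,4.7],[0,-0.24,0]],[[45,0,6.3],[0,-0.28,0]],[[51.3,0,8.3],[0,-0.32,0]],[[51.3,0,8.3],[0,-0.32,0]]]'; python3 -c "
from bar import *
print(delta(*pose(0)));cap('wrist','w8');print(travel('w8'))
i=cv2.imread('pics/w7.png')[100:240,180:340];j=cv2.imread('pics/w8.png')[100:240,180:340]; cv2.imwrite('pics/c3.png',cv2.resize(np.hstack([i,j]),(800,350),interpolation=cv2.INTER_CUBIC))"
```

```text
time_s: 9.1
tcp_pos: [0.5542, 0.2459, 0.1821]
ee_rot: [[-0.986, 0.114, -0.122], [0.113, 0.994, 0.012], [0.122, -0.001, -0.992]]
wrist_force: [-4.7, -4.0, 7.4]
gripper_width: 0.227
gripper_force: 30.0
{'plate': np.float64(-153.9), 'bar': np.float64(-109.6), 'travel': np.float64(34.3), 'vb': 250, 've': 176, 'u': np.int64(261), 'str': (45, 41)}
time_s: 10.05
tcp_pos: [0.5021, 0.252, 0.1797]
ee_rot: [[-0.974, 0.111, 0.199], [0.109, 0.994, -0.023], [-0.2, -0.001, -0.98]]
wrist_force: [1.5, -4.1, 2.9]
gripper_width: 0.226
gripper_force: 30.0
(array([-0.6,  0.5,  0.1]), array([-0.0001,  0.0014,  0.0035]))
{'plate': np.float64(-155.2), 'bar': np.float64(-110.7), 'travel': np.float64(34.5), 'vb': 271, 've': 168, 'u': np.int64(250), 'str': (47, 9)}
```

View pics/c3.png

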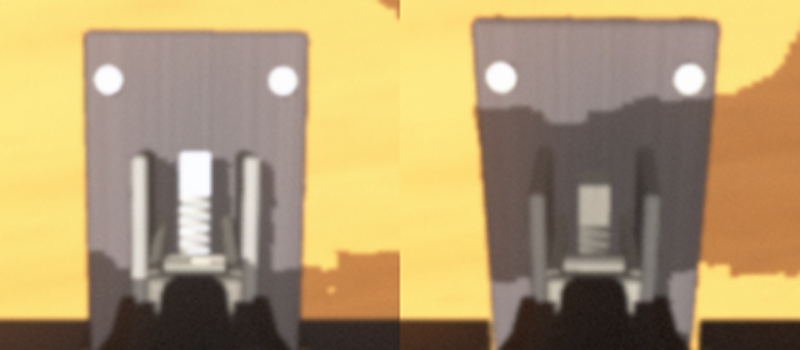

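Both crops show the bar end clearly (195,152 squeezed; 594,185 released), so the code reads the right edge. Stroke 4.

```bash
python3 -m pendant '[[[-3.3,0,0],[0,0.02,0]],[[-9.8,0,0.3],[0,0.06,0]],[[-16.3,0,0.8],[0,0.1,0]],[[-22.7,0,1.6],[0,0.14,0]],[[-29.2,0,2.6],[0,0.18,0]],[[-35.6,0,3.9],[0,0.22,0]],[[-41.9,0,5.5],[0,0.26,0]],[[-48.2,0,7.3],[0,0.3,0]],[[-51.3,0,8.3],[0,0.32,0]],[[-51.3,0,8.3],[0,0.32,0]]]'; python3 -c "
from bar import *
cap('wrist','w9');print(travel('w9'));c=cap('scene','s9')
g=lambda *v:T[:3,:3]@np.array(v)+T[:3,3]
print(proj(c,[g(.101,0,.086),g(.057,0,.045),g(.067,0,.045)]))
b=cv2.imread('pics/s9.png')[155:245,165:235];b0=cv2.imread('pics/s0.png')[155:245,165:235]
cv2.imwrite('pics/c4.png',cv2.resize(np.hstack([b0,b]),(800,514),interpolation=cv2.INTER_CUBIC))"
```

```text
time_s: 11.1
tcp_pos: [0.5543, 0.2459, 0.1821]
ee_rot: [[-0.986, 0.114, -0.122], [0.113, 0.994, 0.012], [0.123, -0.001, -0.992]]
wrist_force: [-3.2, -3.0, 7.5]
gripper_width: 0.228
gripper_force: 30.0
{'plate': np.float64(-153.9), 'bar': np.float64(-101.5), 'travel': np.float64(42.3), 'vb': 265, 've': 176, 'u': np.int64(262), 'str': (45, 43)}
[[187.21620108 174.34134714]
 [193.60122255 193.34720504]
 [192.57064639 190.97691221]]
```

View pics/c4.png

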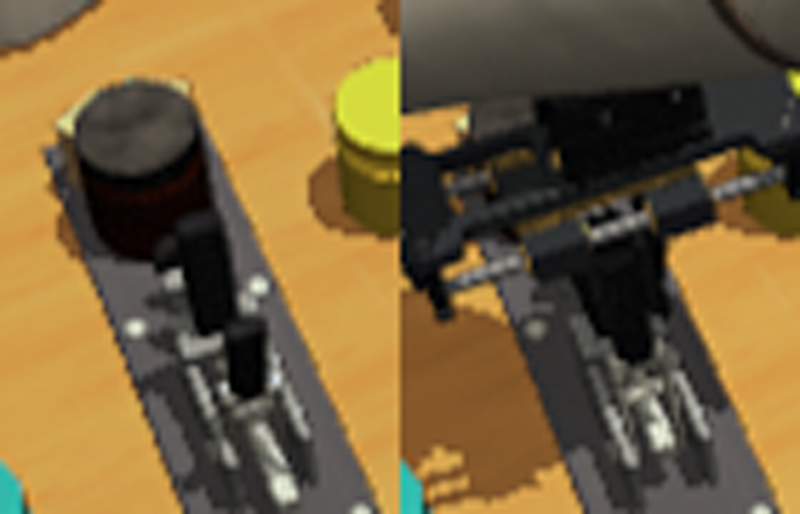

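The jar is hidden by the gripper in the scene view, so I rely on the bar travel (42.3 mm, just before seating). I'll return, then squeeze part-way with force readings.

```bash
python3 -m pendant '[[[6.5,0,0.1],[0,-0.04,0]],[[13,0,0.5],[0,-0.08,0]],[[19.5,0,1.2],[0,-0.12,0]],[[26,0,2.1],[0,-0.16,0]],[[32.4,0,3.2],[0,-0.2,0]],[[38.7,0,4.7],[0,-0.24,0]],[[45,0,6.3],[0,-0.28,0]],[[51.3,0,8.3],[0,-0.32,0]],[[51.3,0,8.3],[0,-0.32,0]]]'; python3 -c "
from bar import *
cap('wrist','w10');print(travel('w10'),r.sense()['wrist_force'])"; python3 -m pendant '[[[-3.3,0,0],[0,0.02,0]],[[-9.8,0,0.3],[0,0.06,0]],[[-16.3,0,0.8],[0,0.1,0]],[[-22.7,0,1.6],[0,0.14,0]],[[-29.2,0,2.6],[0,0.18,0]],[[-35.6,0,3.9],[0,0.22,0]],[[-35.6,0,3.9],[0,0.22,0]],[[-35.6,0,3.9],[0,0.22,0]]]'; python3 -c "
from bar import *
cap('wrist','w11');print(travel('w11'),delta(*pose(.22)),delta(*pose(.27)))"
```

```text
time_s: 12.1
tcp_pos: [0.5021, 0.252, 0.1797]
ee_rot: [[-0.974, 0.111, 0.198], [0.109, 0.994, -0.023], [-0.2, -0.001, -0.98]]
wrist_force: [0.8, -3.3, 3.2]
gripper_width: 0.226
gripper_force: 30.0
{'plate': np.float64(-155.2), 'bar': np.float64(-102.8), 'travel': np.float64(42.4), 'vb': 285, 've': 168, 'u': np.int64(249), 'str': (46, 6)} [-1.22946842 -2.52771016  5.22607552]
time_s: 12.95
tcp_pos: [0.5379, 0.2479, 0.1832]
ee_rot: [[-0.993, 0.114, -0.022], [0.114, 0.994, 0.001], [0.022, -0.001, -1.0]]
wrist_force: [-4.8, -3.2, 7.5]
gripper_width: 0.229
gripper_force: 30.0
{'plate': np.float64(-154.1), 'bar': np.float64(-98.4), 'travel': np.float64(45.8), 'vb': 278, 've': 173, 'u': np.int64(261), 'str': (45, 62)} (array([-0.4,  0.6,  0.2]), array([-0.0013, -0.0023,  0.0012])) (array([-8.5,  0.5,  0.4]), array([-0.0014,  0.0477,  0.0011]))
```

```bash
python3 -m pendant '[[[-3.3,0,0],[0,0.02,0]],[[-6.5,0,0.1],[0,0.04,0]],[[-9.8,0,0.3],[0,0.06,0]],[[-13,0,0.5],[0,0.08,0]],[[-16.3,0,0.8],[0,0.1,0]],[[-16.3,0,0.8],[0,0.1,0]],[[-16.3,0,0.8],[0,0.1,0]]]'; python3 -c "
from bar import *
cap('wrist','w12');print(travel('w12'),delta(*pose(.32)))"
```

```text
time_s: 13.7
tcp_pos: [0.5537, 0.246, 0.1821]
ee_rot: [[-0.986, 0.113, -0.122], [0.112, 0.994, 0.012], [0.123, -0.001, -0.992]]
wrist_force: [-5.0, -3.6, 7.6]
gripper_width: 0.229
gripper_force: 30.0
{'plate': np.float64(-153.9), 'bar': np.float64(-94.7), 'travel': np.float64(49.2), 'vb': 278, 've': 177, 'u': np.int64(262), 'str': (40, 43)} (array([-0.6,  0.6,  0.3]), array([-0.0016, -0.0026,  0.0015]))
```

```bash
python3 -c "
from bar import *
j=[cv2.imread(f'pics/{f}.png')[140:220,225:300] for f in('w9','w11','w12')]; cv2.imwrite('pics/c5.png',cv2.resize(np.hstack(j),(800,284),interpolation=cv2.INTER_CUBIC))"
```

```text
(no output)
```

View pics/c5.png

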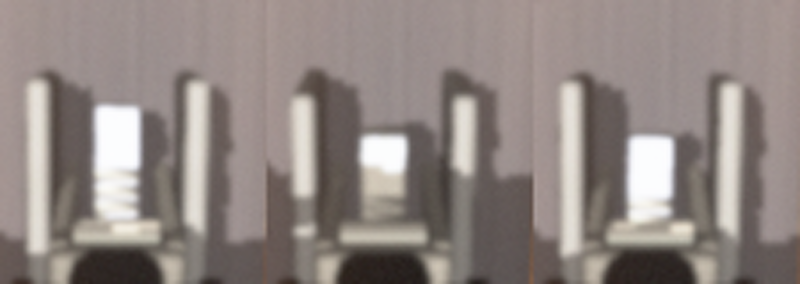

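The bar end (w12: row 134, against 104 in w9) gives about 7 mm gain, so travel is about 49.3 mm and the pad about 5.3 mm in. I'll squeeze gently a little more.

```bash
python3 -m pendant '[[[-1.6,0,0],[0,0.01,0]],[[-3.3,0,0],[0,0.02,0]],[[-4.9,0,0.1],[0,0.03,0]],[[-4.9,0,0.1],[0,0.03,0]],[[-4.9,0,0.1],[0,0.03,0]]]'; python3 -c "
from bar import *
cap('wrist','w13');print(travel('w13'),delta(*pose(.35)))"
```

```text
time_s: 14.25
tcp_pos: [0.5579, 0.2455, 0.1816]
ee_rot: [[-0.982, 0.113, -0.153], [0.112, 0.994, 0.016], [0.153, -0.002, -0.988]]
wrist_force: [-6.3, -3.9, 7.5]
gripper_width: 0.228
gripper_force: 30.0
{'plate': np.float64(-153.8), 'bar': np.float64(-94.2), 'travel': np.float64(49.5), 'vb': 279, 've': 179, 'u': np.int64(262), 'str': (42, 44)} (array([-1.3,  0.6,  0.2]), array([-0.002 , -0.004 ,  0.0015]))
```

The trigger is at its end stop and the pad is only about 5.5 mm in. I'll let it back for one more stroke; friction keeps about 4 N on the pad, so the jar stays seated.

```bash
python3 -m pendant '[[[8.1,0,0.2],[0,-0.05,0]],[[16.3,0,0.8],[0,-0.1,0]],[[24.4,0,1.8],[0,-0.15,0]],[[32.4,0,3.2],[0,-0.2,0]],[[40.3,0,5.1],[0,-0.25,0]],[[48.2,0,7.3],[0,-0.3,0]],[[55.9,0,9.9],[0,-0.35,0]],[[55.9,0,9.9],[0,-0.35,0]],[[55.9,0,9.9],[0,-0.35,0]]]'; python3 -c "
from bar import *
cap('wrist','w14');print(travel('w14'),delta(*pose(0)))"; python3 -m pendant '[[[-3.3,0,0],[0,0.02,0]],[[-6.5,0,0.1],[0,0.04,0]],[[-9.8,0,0.3],[0,0.06,0]],[[-13,0,0.5],[0,0.08,0]],[[-16.3,0,0.8],[0,0.1,0]],[[-16.3,0,0.8],[0,0.1,0]]]'; python3 -c "
from bar import *
cap('wrist','w15');print(travel('w15'),delta(*pose(.1)))"
```

```text
time_s: 15.2
tcp_pos: [0.5021, 0.252, 0.1797]
ee_rot: [[-0.974, 0.114, 0.196], [0.111, 0.994, -0.023], [-0.197, -0.001, -0.98]]
wrist_force: [-4.9, -3.7, 6.1]
gripper_width: 0.224
gripper_force: 30.0
{'plate': np.float64(-155.1), 'bar': np.float64(-101.3), 'travel': np.float64(43.8), 'vb': 288, 've': 169, 'u': np.int64(250), 'str': (44, 10)} (array([-0.5,  0.5,  0.1]), array([-0.0009, -0.0015,  0.0007]))
time_s: 15.85
tcp_pos: [0.5185, 0.2501, 0.1823]
ee_rot: [[-0.989, 0.115, 0.096], [0.114, 0.993, -0.012], [-0.096, -0.001, -0.995]]
wrist_force: [-6.9, -2.7, 8.8]
gripper_width: 0.227
gripper_force: 30.0
{'plate': np.float64(-154.7), 'bar': np.float64(-98.9), 'travel': np.float64(45.9), 'vb': 285, 've': 170, 'u': np.int64(251), 'str': (46, 17)} (array([-0.3,  0.5,  0.1]), array([-0.0012, -0.0029, -0.    ]))
```

```bash
cat > jar.py <<'E'
from bar import *
def jar(f):
    c=load(f);c0=load('t0')
    g=lambda x,y,z:T[:3,:3]@np.array([x,y,z])+T[:3,3]
    q=proj(c0,g(.09,0,.086))[0].astype(int); w=13
    a=c0['frame'][q[1]-w:q[1]+w+1,q[0]-w:q[0]+w+1]; b=c['frame'][q[1]-w:q[1]+w+1,q[0]-w:q[0]+w+1]
    d=np.abs(a.astype(int)-b).max(2)
    print('lid px',q); print('\n'.join(''.join(' .:*#'[min(4,v//20)] for v in row) for row in d))
    G=lambda m:cv2.cvtColor(m,cv2.COLOR_RGB2GRAY)
    print('\n'.join(' '.join('%3d'%v for v in row) for row in G(b)[::2,::2]))
E
python3 - <<'E'
from jar import *
c=load('t0'); inv=np.linalg.inv(T)
for u,v in((158,138),(158,140)): print('lid centre in clamp',(inv@np.r_[at(c,(172+u/6,128+v/6),.086),1])[:3]*1000)
cap('top','t1'); jar('t1')
E
```

```text
lid centre in clamp [86.9673016  -6.52286177 86.        ]
lid centre in clamp [85.83208448 -6.6641619  86.        ]
lid px [196 149]
                           
                           
          .::::            
        .:*#*::.           
       .:*#::....          
       .::.                
     ....                  
     ..               ..   
    ...   .            ..  
    .:    ..     .     .:. 
    ..      ..  .       :: 
                        .:.
                 .      .:.
     .        ....      .:.
     .        ....     . :.
    ...               .....
    :.                 .   
    ..                 .   
    ...              ..  . 
     ... .      ....:.: .. 
      .:. ........::::..:. 
       .:. .::::::*:: .::. 
        .. .:::::::. .**:  
        .. ......   :##:.  
              ... .:***.   
             :##:...::.    
             :##*   .      
184 184 188 174 107 132 174 210 172 127 198 143  97 102
185 185 183 172 180 181 160 153 140 117 203 207 165 112
181 179 177 142 152  97  86  74  87  77 111 192 218 184
177 181 172 106  73  80  84  80  87  80  73  91 162 189
176 177 146  81  71  66  76  76  75  73  76  73  67  90
171 173 122  73  74  69  63  64  64  65  77  86  58  84
178 178 130  78  71  74  70  78  80  81  83  81  45  75
181 180 140  71  72  69  79  90  94  88  83  68  26  61
183 182 165  71  71  77  80  87  93  90  84  61  13  69
181 182 173  94  61  73  78  80  79  74  67  33  15  92
180 182 158 107  87  55  54  65  53  37  23  12  64 108
184 188 143 109 108  67  25  29  26  15  33  71 102 109
181 185 134 107 109  69  33  63  38  31  81 110 111 112
183 184 132 105 100  95  87 170 120  71 101 111 112 110
```

The jar's lid can be seen in the top view. I'll measure its shift to see whether it is seated.

```bash
cat > lid.py <<'E'
from bar import *
inv=np.linalg.inv(T)
def up(c): return cv2.resize(cv2.cvtColor(c['frame'],cv2.COLOR_RGB2GRAY)[115:200,165:230],None,fx=8,fy=8,interpolation=cv2.INTER_CUBIC).astype(np.float32)
def lid(f):
    c=load(f);c0=load('t0'); A,B=up(c0),up(c)
    ctr=np.array([172+158/6-165,128+139/6-115])*8; R=84; x,y=ctr.astype(int)
    t=A[y-R:y+R+1,x-R:x+R+1]; yy,xx=np.mgrid[-R:R+1,-R:R+1]; m=((xx**2+yy**2)<82**2).astype(np.float32)
    s=B[y-R-48:y+R+49,x-R-48:x+R+49]; e=cv2.matchTemplate(s,t,cv2.TM_SQDIFF,mask=m); k=np.unravel_index(e.argmin(),e.shape)
    d=np.array([k[1]-48,k[0]-48])/8; p0=ctr/8+[165,115]
    P=[(inv@np.r_[at(c,p,.086),1])[:3]*1000 for p in(p0,p0+d)]
    return d,(P[1]-P[0])[:2].round(1),P[0].round(1)
def prof(f):  # brightness down the axis from lid edge to handle
    c=load(f); g=cv2.cvtColor(c['frame'],cv2.COLOR_RGB2GRAY).astype(np.float32)
    out=[]
    for x in np.arange(20,75,2.):
        p=proj(c,T[:3,:3]@np.array([x/1000,-.0037,.062])+T[:3,3])[0]
        out.append(int(cv2.getRectSubPix(g,(1,1),(float(p[0]),float(p[1])))[0,0]))
    return out
E
python3 -c "
from lid import *
print(lid('t1'));print(prof('t0'));print(prof('t1'))
# self-check: tin's clamp/static screw shift between frames
print(travel('w15'))"
```

```text
(array([ 0.125, -2.125]), array([7.3, 0.5]), array([86.4, -6.6, 86. ]))
[176, 142, 105, 71, 49, 50, 60, 78, 90, 101, 107, 111, 109, 104, 96, 78, 59, 39, 26, 28, 37, 51, 61, 71, 76, 81, 85, 88]
[221, 218, 216, 206, 193, 175, 164, 157, 162, 169, 165, 162, 161, 165, 175, 173, 167, 136, 105, 74, 51, 37, 32, 29, 35, 43, 52, 63]
{'plate': np.float64(-154.7), 'bar': np.float64(-98.9), 'travel': np.float64(45.9), 'vb': 285, 've': 170, 'u': np.int64(251), 'str': (46, 17)}
```

Run:
```python
from lid import *
g=lambda x,y,z:T[:3,:3]@np.array([x,y,z])+T[:3,3]
for f in('t0','t1'):
    c=load(f);G=cv2.cvtColor(c['frame'],cv2.COLOR_RGB2GRAY).astype(np.float32);S=cv2.cvtColor(c['frame'],cv2.COLOR_RGB2HSV)[:,:,1].astype(np.float32)
    smp=lambda I,p:cv2.getRectSubPix(I,(1,1),(float(p[0]),float(p[1])))[0,0]
    for y in(-12,-6.5,0):
        print(f,'y',y,[int(smp(G,proj(c,g(x/1000,y/1000,.086))[0])) for x in range(40,150,4)])
    for x in(86,94,100):
        print(f,'x',x,[int(smp(G,proj(c,g(x/1000,y/1000,.086))[0])) for y in range(-56,50,4)])
c=load('t1');print('cam pos',ray(c,(0,0))[0])
print('edges plate front',[ (proj(c,g(.165,y,.008))[0]-[172,128])*6 for y in(-.045-.0037,.045-.0037)])
```

```text
t0 y -12 [110, 101, 71, 33, 23, 47, 70, 80, 90, 94, 95, 92, 82, 70, 66, 70, 74, 79, 79, 78, 83, 85, 100, 142, 175, 165, 133, 131]
t0 y -6.5 [110, 102, 72, 31, 30, 57, 75, 83, 90, 95, 92, 89, 78, 69, 67, 72, 82, 86, 88, 85, 76, 70, 78, 104, 128, 120, 107, 131]
t0 y 0 [108, 105, 90, 52, 38, 62, 78, 84, 84, 85, 84, 83, 74, 65, 69, 78, 82, 82, 81, 79, 73, 76, 116, 174, 200, 177, 137, 138]
t0 x 86 [137, 111, 102, 80, 38, 27, 55, 74, 82, 84, 88, 87, 84, 83, 81, 73, 72, 76, 77, 75, 74, 88, 128, 168, 181, 181, 180]
t0 x 94 [131, 105, 106, 100, 74, 48, 68, 83, 84, 79, 74, 68, 64, 67, 65, 63, 63, 65, 69, 71, 74, 81, 116, 159, 176, 176, 175]
t0 x 100 [139, 111, 106, 107, 96, 73, 62, 76, 81, 77, 73, 70, 72, 72, 78, 74, 72, 73, 72, 67, 71, 83, 121, 159, 173, 174, 173]
t1 y -12 [157, 154, 150, 103, 47, 29, 26, 37, 58, 73, 86, 90, 95, 93, 85, 76, 66, 66, 73, 78, 78, 78, 96, 139, 174, 163, 130, 130]
t1 y -6.5 [160, 163, 168, 123, 60, 34, 33, 49, 70, 81, 88, 91, 94, 92, 84, 72, 64, 68, 76, 82, 85, 84, 82, 104, 126, 119, 108, 129]
t1 y 0 [148, 115, 89, 58, 34, 28, 31, 51, 73, 81, 83, 84, 84, 83, 78, 66, 64, 71, 76, 80, 81, 77, 103, 162, 196, 176, 135, 136]
t1 x 86 [136, 111, 104, 79, 32, 14, 39, 67, 80, 86, 91, 93, 94, 91, 84, 78, 74, 71, 69, 70, 69, 90, 136, 172, 180, 180, 178]
t1 x 94 [128, 105, 103, 80, 36, 25, 53, 72, 80, 84, 85, 90, 91, 88, 82, 75, 73, 73, 75, 71, 76, 83, 114, 157, 175, 175, 175]
t1 x 100 [137, 105, 106, 91, 55, 40, 64, 80, 82, 81, 78, 76, 73, 71, 66, 63, 65, 69, 72, 75, 73, 75, 100, 147, 171, 172, 172]
cam pos [0.48411156 0.05726209 1.41610233]
edges plate front [array([259.51520495,  38.7865307 ]), array([111.29862769,  21.71900954])]
```

The lid's near edge moved from about 60 to 69 mm, so its centre is now at about 102 mm, matching the seat at 101: the jar is seated. Pad travel is therefore about jaw travel minus 44. I'll go on squeezing gently.

```bash
python3 -m pendant '[[[-3.3,0,0],[0,0.02,0]],[[-6.5,0,0.1],[0,0.04,0]],[[-9.8,0,0.3],[0,0.06,0]],[[-13,0,0.5],[0,0.08,0]],[[-16.3,0,0.8],[0,0.1,0]],[[-16.3,0,0.8],[0,0.1,0]],[[-16.3,0,0.8],[0,0.1,0]]]'; python3 -c "
from lid import *
cap('wrist','w16');print(travel('w16'),delta(*pose(.2)));cap('top','t2');print(lid('t1')[1],lid('t2')[1],prof('t2'))"
```

```text
time_s: 16.65
tcp_pos: [0.5344, 0.2483, 0.1832]
ee_rot: [[-0.993, 0.114, -0.003], [0.114, 0.993, -0.001], [0.003, -0.001, -1.0]]
wrist_force: [-5.2, -4.6, 8.4]
gripper_width: 0.229
gripper_force: 30.0
{'plate': np.float64(-154.3), 'bar': np.float64(-95.9), 'travel': np.float64(48.4), 'vb': 284, 've': 173, 'u': np.int64(261), 'str': (45, 53)} (array([-0.6,  0.5,  0.2]), array([-0.0014, -0.0032,  0.0009]))
[7.3 0.5] [7.2 0.9] [220, 220, 218, 214, 208, 198, 184, 166, 161, 161, 168, 173, 173, 174, 175, 172, 166, 139, 111, 79, 56, 40, 33, 28, 32, 39, 51, 61]
```

The jar stayed put while the jaw advanced 2.5 mm, so the pad is compressing, now about 4.4 mm. Next, another 0.09 rad.

```bash
python3 -m pendant '[[[-3.3,0,0],[0,0.02,0]],[[-6.5,0,0.1],[0,0.04,0]],[[-9.8,0,0.3],[0,0.06,0]],[[-13,0,0.5],[0,0.08,0]],[[-14.7,0,0.7],[0,0.09,0]],[[-14.7,0,0.7],[0,0.09,0]],[[-14.7,0,0.7],[0,0.09,0]]]'; python3 -c "
from lid import *
cap('wrist','w17');print(travel('w17'),delta(*pose(.29)));cap('top','t3');print(lid('t3')[1],prof('t3'))"
```

```text
time_s: 17.45
tcp_pos: [0.5489, 0.2466, 0.1826]
ee_rot: [[-0.989, 0.113, -0.093], [0.113, 0.994, 0.009], [0.093, -0.001, -0.996]]
wrist_force: [-4.7, -4.6, 8.2]
gripper_width: 0.227
gripper_force: 30.0
{'plate': np.float64(-153.9), 'bar': np.float64(-95.8), 'travel': np.float64(48.1), 'vb': 278, 've': 176, 'u': np.int64(261), 'str': (45, 52)} (array([-0.6,  0.6,  0.2]), array([-0.0015, -0.0034,  0.0012]))
[7.2 0.9] [221, 218, 216, 211, 204, 190, 176, 160, 161, 165, 171, 174, 174, 176, 181, 175, 165, 136, 106, 72, 50, 36, 31, 27, 35, 43, 50, 59]
```

Run:
```python
from bar import *
for f in('w4','w8','w10','w14','w15','w16','w17','w9','w12','w13'):
    c=load(f);G=cv2.cvtColor(c['frame'],cv2.COLOR_RGB2GRAY).astype(int)
    print(f,[int(v) for v in G[170:232:2,253:261].mean(1)])
```

```text
w4 [184, 172, 140, 149, 137, 143, 138, 145, 142, 144, 142, 140, 135, 140, 135, 127, 114, 147, 177, 126, 58, 34, 31, 31, 31, 30, 30, 30, 27, 30, 27]
w8 [89, 92, 143, 179, 181, 180, 180, 180, 180, 178, 148, 138, 138, 137, 136, 126, 110, 144, 181, 141, 63, 35, 30, 30, 31, 30, 30, 31, 29, 29, 28]
w10 [83, 83, 83, 85, 87, 89, 116, 172, 179, 178, 178, 178, 178, 177, 151, 127, 109, 144, 180, 141, 69, 36, 32, 32, 30, 32, 29, 28, 29, 28, 28]
w14 [83, 83, 84, 82, 85, 87, 88, 116, 172, 178, 178, 178, 178, 178, 177, 148, 110, 135, 174, 152, 81, 40, 31, 31, 31, 30, 29, 29, 27, 30, 28]
w15 [87, 86, 86, 86, 86, 87, 127, 182, 187, 188, 186, 186, 186, 185, 173, 138, 120, 140, 180, 149, 80, 40, 32, 31, 29, 30, 29, 29, 28, 26, 27]
w16 [143, 143, 143, 140, 124, 106, 177, 232, 205, 197, 197, 196, 196, 195, 182, 147, 127, 142, 180, 160, 88, 46, 35, 34, 33, 32, 32, 33, 31, 31, 31]
w17 [144, 144, 144, 133, 190, 250, 252, 252, 252, 252, 252, 252, 250, 235, 210, 168, 133, 147, 183, 159, 90, 49, 38, 37, 37, 37, 36, 34, 34, 33, 33]
w9 [230, 251, 252, 252, 252, 252, 252, 252, 249, 234, 236, 240, 236, 231, 234, 230, 197, 206, 199, 143, 63, 41, 40, 39, 39, 37, 36, 36, 35, 35, 33]
w12 [144, 144, 144, 139, 203, 250, 252, 252, 252, 252, 252, 252, 250, 239, 236, 237, 199, 161, 188, 154, 71, 40, 39, 39, 37, 37, 36, 36, 34, 33, 33]
w13 [144, 144, 144, 143, 166, 246, 251, 252, 252, 252, 252, 252, 251, 241, 233, 228, 217, 234, 249, 212, 126, 60, 41, 39, 40, 37, 38, 36, 36, 36, 34]
```

Travel minus lever motion shows the pawl dropped back one tooth, to the same tooth as the fifth stroke. On this tooth the end of the stroke gives about 50 mm. I'll press slowly on to the end and read it.

```bash
python3 -m pendant '[[[-1.6,0,0],[0,0.01,0]],[[-3.3,0,0],[0,0.02,0]],[[-4.9,0,0.1],[0,0.03,0]],[[-6.5,0,0.1],[0,0.04,0]],[[-8.1,0,0.2],[0,0.05,0]],[[-8.1,0,0.2],[0,0.05,0]],[[-8.1,0,0.2],[0,0.05,0]]]'; python3 -c "
from lid import *
cap('wrist','w18');print(travel('w18'),delta(*pose(.34)))"; python3 -m pendant '[[[-1.6,0,0],[0,0.01,0]],[[-3.3,0,0],[0,0.02,0]],[[-4.9,0,0.1],[0,0.03,0]],[[-4.9,0,0.1],[0,0.03,0]],[[-4.9,0,0.1],[0,0.03,0]]]'; python3 -c "
from lid import *
cap('wrist','w19');print(travel('w19'),delta(*pose(.37)))
c=load('w19');print(cv2.cvtColor(c['frame'],cv2.COLOR_RGB2GRAY)[170:232:2,253:261].mean(1).astype(int))
cap('top','t4');print(lid('t4')[1],prof('t4'))"
```

```text
time_s: 18.25
tcp_pos: [0.5568, 0.2456, 0.1818]
ee_rot: [[-0.983, 0.113, -0.142], [0.112, 0.994, 0.015], [0.143, -0.001, -0.99]]
wrist_force: [-5.5, -4.3, 7.8]
gripper_width: 0.228
gripper_force: 30.0
{'plate': np.float64(-153.8), 'bar': np.float64(-94.3), 'travel': np.float64(49.5), 'vb': 278, 've': 178, 'u': np.int64(261), 'str': (41, 48)} (array([-0.7,  0.6,  0.3]), array([-0.0016, -0.0036,  0.0014]))
time_s: 18.8
tcp_pos: [0.5594, 0.2453, 0.1812]
ee_rot: [[-0.978, 0.113, -0.177], [0.111, 0.994, 0.018], [0.178, -0.002, -0.984]]
wrist_force: [-11.5, -1.7, 12.7]
gripper_width: 0.226
gripper_force: 30.0
{'plate': np.float64(-153.8), 'bar': np.float64(-94.2), 'travel': np.float64(49.6), 'vb': 282, 've': 184, 'u': np.int64(252), 'str': (43, 36)} (array([-2.9,  0.6,  0. ]), array([-0.0028, -0.0087,  0.0017]))
[145 144 144 144 143 178 249 252 252 252 252 252 252 251 244 236 233 216
 237 248 181  77  46  44  42  42  41  41  39  38  39]
[7.2 0.9] [96, 130, 165, 187, 202, 202, 192, 176, 165, 155, 162, 168, 169, 169, 169, 167, 164, 140, 113, 79, 55, 39, 31, 25, 33, 40, 50, 60]
```

The trigger's end stop is confirmed at travel 49.6 mm, so this tooth gives about 5.6 mm in. I'll let back slowly, reading where the jaw stops following, to catch the next tooth.

```bash
python3 -m pendant '[[[4.9,0,0.1],[0,-0.03,0]],[[9.8,0,0.3],[0,-0.06,0]],[[13,0,0.5],[0,-0.08,0]],[[16.3,0,0.8],[0,-0.1,0]],[[19.5,0,1.2],[0,-0.12,0]],[[19.5,0,1.2],[0,-0.12,0]]]'; python3 -c "
from lid import *
cap('wrist','w20');print(travel('w20'),'a',.34-delta(*pose(.34))[1][1])"; python3 -m pendant '[[[3.3,0,0],[0,-0.02,0]],[[6.5,0,0.1],[0,-0.04,0]],[[9.8,0,0.3],[0,-0.06,0]],[[9.8,0,0.3],[0,-0.06,0]]]'; python3 -c "
from lid import *
cap('wrist','w21');print(travel('w21'),'a',.34-delta(*pose(.34))[1][1])";  python3 -m pendant '[[[3.3,0,0],[0,-0.02,0]],[[6.5,0,0.1],[0,-0.04,0]],[[9.8,0,0.3],[0,-0.06,0]],[[9.8,0,0.3],[0,-0.06,0]]]'; python3 -c "
from lid import *
cap('wrist','w22');print(travel('w22'),'a',.34-delta(*pose(.34))[1][1])"
```

```text
time_s: 19.5
tcp_pos: [0.541, 0.2475, 0.1829]
ee_rot: [[-0.992, 0.113, -0.054], [0.113, 0.994, 0.004], [0.055, -0.002, -0.999]]
wrist_force: [-6.3, -1.8, 7.9]
gripper_width: 0.223
gripper_force: 30.0
{'plate': np.float64(-154.2), 'bar': np.float64(-97.4), 'travel': np.float64(46.8), 'vb': 281, 've': 177, 'u': np.int64(262), 'str': (43, 51)} a 0.255
time_s: 19.95
tcp_pos: [0.5316, 0.2486, 0.1829]
ee_rot: [[-0.994, 0.113, 0.006], [0.113, 0.994, -0.002], [-0.006, -0.002, -1.0]]
wrist_force: [-5.7, -2.3, 7.7]
gripper_width: 0.226
gripper_force: 30.0
{'plate': np.float64(-154.3), 'bar': np.float64(-99.5), 'travel': np.float64(44.9), 'vb': 281, 've': 175, 'u': np.int64(262), 'str': (44, 52)} a 0.19410000000000002
time_s: 20.4
tcp_pos: [0.522, 0.2497, 0.1824]
ee_rot: [[-0.991, 0.113, 0.066], [0.113, 0.994, -0.009], [-0.067, -0.002, -0.998]]
wrist_force: [-5.8, -2.0, 8.2]
gripper_width: 0.224
gripper_force: 30.0
{'plate': np.float64(-154.6), 'bar': np.float64(-100.2), 'travel': np.float64(44.4), 'vb': 283, 've': 173, 'u': np.int64(252), 'str': (47, 22)} a 0.13360000000000002
```

The jaw follows back down to about 44.4 mm, which hints that the pad bears earlier than expected. I'll check how the jar lies relative to the clamp axis in the top view.

Run:
```python
from lid import *
g=lambda x,y,z:T[:3,:3]@np.array([x,y,z])+T[:3,3]
smp=lambda I,p:cv2.getRectSubPix(I,(1,1),(float(p[0]),float(p[1])))[0,0]
c=load('t0');G=cv2.cvtColor(c['frame'],cv2.COLOR_RGB2GRAY).astype(np.float32)
S=cv2.cvtColor(c['frame'],cv2.COLOR_RGB2HSV)[:,:,1].astype(np.float32)
for x in(-140,-120,30,45,155):
    ys=np.arange(-70,70,.5);p=np.array([smp(S,proj(c,g(x/1000,y/1000,.008))[0]) for y in ys])
    hi=np.median(np.r_[p[:15],p[-15:]]);lo=np.median(p[90:190]);h=(hi+lo)/2
    ins=ys[p<h];print('plate x',x,ins.min(),ins.max(),'centre',(ins.min()+ins.max())/2)
for y in(-30,30):
    xs=np.arange(100,190,.5);p=np.array([smp(S,proj(c,g(x/1000,y/1000,.008))[0]) for x in xs]);print('front edge',xs[p<(p.max()+p.min())/2].max())
for y in(-30,30):
    xs=np.arange(-190,-100,.5);p=np.array([smp(S,proj(c,g(x/1000,y/1000,.008))[0]) for x in xs]);print('rear edge',xs[p<(p.max()+p.min())/2].min())
for f in('t0','t1','t4'):
    G=cv2.cvtColor(load(f)['frame'],cv2.COLOR_RGB2GRAY); A=cv2.resize(G[130:170,180:215],None,fx=8,fy=8,interpolation=cv2.INTER_CUBIC)
    # radial lid edge fit: maximise inward/outward contrast |dI/dr| round a circle
    best=[]
    gy,gx=cv2.Sobel(A.astype(np.float32),cv2.CV_32F,0,1,ksize=5),cv2.Sobel(A.astype(np.float32),cv2.CV_32F,1,0,ksize=5)
    th=np.linspace(0,2*np.pi,120,endpoint=False)
    for X in np.arange(82,110,.7):
        for Y in np.arange(-10,10,.7):
            for R in(31,32,33,34):
                P=np.array([g((X+R*np.cos(t))/1000,(Y+R*np.sin(t))/1000,.086) for t in th]);ctr=proj(c,g(X/1000,Y/1000,.086))[0]
                q=proj(c,P);n=q-ctr;n/=np.linalg.norm(n,axis=1)[:,None];qq=((q-[180,130]+.5)*8-.5).astype(int)
                ok=(qq>=0).all(1)&(qq[:,0]<A.shape[1])&(qq[:,1]<A.shape[0]);qq=qq[ok];d=gx[qq[:,1],qq[:,0]]*n[ok,0]+gy[qq[:,1],qq[:,0]]*n[ok,1]
                best.append((np.mean(np.minimum(abs(d),1500)),round(X,1),round(Y,1),R))
    print(f,sorted(best)[-4:])
```

```text
plate x -140 -45.5 41.0 centre -2.25
plate x -120 -45.5 40.5 centre -2.5
plate x 30 -47.0 40.0 centre -3.5
plate x 45 -46.5 40.0 centre -3.25
plate x 155 -48.0 40.5 centre -3.75
front edge 162.5
front edge 162.5
rear edge -153.5
rear edge -153.0
t0 [(np.float64(467.7504821116927), np.float64(91.8), np.float64(-0.9), 34), (np.float64(467.89142516626185), np.float64(93.2), np.float64(-1.6), 34), (np.float64(468.0550181286721), np.float64(94.6), np.float64(-4.4), 34), (np.float64(472.13085423736993), np.float64(91.1), np.float64(-0.9), 34)]
t1 [(np.float64(557.7802113411897), np.float64(98.1), np.float64(0.5), 33), (np.float64(558.0901312800298), np.float64(98.1), np.float64(-0.2), 33), (np.float64(559.6998619441292), np.float64(98.1), np.float64(-0.9), 34), (np.float64(559.7264616160763), np.float64(97.4), np.float64(-0.9), 34)]
t4 [(np.float64(530.6124884909096), np.float64(98.1), np.float64(-0.9), 34), (np.float64(531.6801503414886), np.float64(98.1), np.float64(-0.9), 33), (np.float64(534.140949312365), np.float64(98.1), np.float64(0.5), 33), (np.float64(537.7543602041274), np.float64(98.1), np.float64(-0.2), 33)]
```

From the top view the jar's axis sits at about 99.7 mm, about 1.5 mm short of the ideal seat and slightly off-axis on the shallow V. The pad therefore touches at a travel of about 42.5 mm, which agrees with where the jaw stopped following. Travel of about 49.5 mm is then half way in (about 7 mm). I'll squeeze forward again on this tooth and hold just at the end of the stroke.

```bash
python3 -m pendant '[[[-6.5,0,0.1],[0,0.04,0]],[[-13,0,0.5],[0,0.08,0]],[[-19.5,0,1.2],[0,0.12,0]],[[-26,0,2.1],[0,0.16,0]],[[-29.2,0,2.6],[0,0.18,0]],[[-32.4,0,3.2],[0,0.2,0]],[[-34,0,3.6],[0,0.21,0]],[[-34,0,3.6],[0,0.21,0]],[[-34,0,3.6],[0,0.21,0]],[[-34,0,3.6],[0,0.21,0]]]'; python3 -c "
from lid import *
cap('wrist','w23');print(travel('w23'),delta(*pose(.34)),r.sense()['wrist_force']);cap('top','t5');print(lid('t5')[1],prof('t5'))
c=load('w23');print(cv2.cvtColor(c['frame'],cv2.COLOR_RGB2GRAY)[170:232:2,253:261].mean(1).astype(int))"
```

```text
time_s: 21.45
tcp_pos: [0.556, 0.2457, 0.1816]
ee_rot: [[-0.983, 0.113, -0.144], [0.112, 0.994, 0.015], [0.145, -0.002, -0.989]]
wrist_force: [-6.6, -2.9, 9.0]
gripper_width: 0.227
gripper_force: 30.0
{'plate': np.float64(-153.7), 'bar': np.float64(-94.4), 'travel': np.float64(49.2), 'vb': 280, 've': 180, 'u': np.int64(262), 'str': (42, 44)} (array([-1.5,  0.6,  0. ]), array([-0.002 , -0.0056,  0.0014])) [-7.11627216 -3.67156163  9.12914416]
[7.2 0.9] [199, 209, 216, 214, 210, 198, 184, 168, 161, 156, 164, 168, 165, 162, 160, 159, 157, 135, 111, 78, 54, 37, 30, 25, 31, 38, 49, 59]
[144 145 144 142 144 240 252 252 252 252 252 252 251 245 237 241 225 224
 239 218 117  57  41  41  39  38  38  37  37  37  36]
```

The jaw is at 49.3 mm, with the jar still against the stop and the trigger held. I'll check that it holds for a second.

```bash
python3 -m pendant '[[[-0.5,0,0],[0,0.003,0]],[[-0.5,0,0],[0,0.003,0]],[[-0.5,0,0],[0,0.003,0]],[[-0.5,0,0],[0,0.003,0]],[[-0.5,0,0],[0,0.003,0]],[[-0.5,0,0],[0,0.003,0]],[[-0.5,0,0],[0,0.003,0]],[[-0.5,0,0],[0,0.003,0]],[[-0.5,0,0],[0,0.003,0]],[[-0.5,0,0],[0,0.003,0]]]'; python3 -c "
from lid import *
cap('wrist','w24');t=travel('w24');print(t)
if 48.7<t['travel']<50.3: print(r.finish_job())"
```

```text
time_s: 22.55
tcp_pos: [0.5564, 0.2457, 0.1816]
ee_rot: [[-0.983, 0.113, -0.147], [0.112, 0.994, 0.015], [0.148, -0.002, -0.989]]
wrist_force: [-7.3, -3.0, 9.1]
gripper_width: 0.226
gripper_force: 30.0
{'plate': np.float64(-153.8), 'bar': np.float64(-94.5), 'travel': np.float64(49.3), 'vb': 280, 've': 180, 'u': np.int64(262), 'str': (43, 38)}
the job is handed in; nothing more can be done
None
```

I pumped the jar's clamp until the pad held the jar against its V stop, and handed the job in at about 22.6 s with the trigger still squeezed; the pad is an estimated 5–8 mm of 14 in, inferred from jaw travel (49.3 mm) rather than seen, and the jar looked about 3 mm off-axis and 1.5 mm short of the ideal seat.

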